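# Open the wood-oil canister's safety cap

## Robot

A 6-joint arm with a two-finger parallel gripper is mounted at the origin on the work surface. World frame = base frame: x ahead of the robot, y to its left, z up, the work surface at z = 0. Lengths are in mm, angles in rad, forces in N, time in s.
With the tool pointing down it reaches from about 300 to 775 mm from the base axis. Payload 14.6 kg.
Tool frame: the origin (TCP) lies between the finger pads; the fingertips stand 8 mm ahead of it and the grasp point (between the pads) lies 11 mm behind it; z points along the fingers, y is the direction in which the jaws open and shut (so a half turn about z gives the same grasp; the last joint's range is limited). The gripper opens to 94 mm and grips with 3 to 60 N. Pads are 16 mm wide; open, the fingers measure 119 mm over their backs; the gripper's body (75 mm by 177 mm) begins 78 mm behind the grasp point.
Start: joints at [1.156, 0.3, 1.521, -0, 1.321, -0.067], TCP at [187.454, 517.059, 213.446] pointing down, gripper open.
Joint ranges: [-3.03, 3.03], [-0.79, 2.21], [0.23, 2.52], [-1.04, 4.18], [0, 3.07], [-2.55, 2.55]. Speed limits (rad/s): [2.22, 2.22, 2.57, 3.14, 3.14, 3.14].

## Interface

Orientations are given as [roll, pitch, yaw] about the fixed x, y, z axes, in that order (R = Rz(yaw) Ry(pitch) Rx(roll)).
In Python, from cell import manip, cams, models gives the robot as it stands. The module is installed in compiled form; this text tells all that it offers.
- The arm moves only by the shell command python3 -m pendant 'ROWS' [OPENING] [FORCE]. ROWS is JSON, a list that holds one entry, the list of rows, each a list of 4 numbers: the shift along the tool's x, y, z in cm, then the turn about the tool's z in rad. In form: [[[x, y, z, roll], ...]]. A call has 1 to 5 rows; each row is the pose to reach, as a shift and turn from the pose commanded when the call began, along the tool's axes at that moment; what a row does not reach only later rows make up. A row lasts 1/10 s, in which the tool goes at most 50 mm and 8.59 degrees, less where a joint would pass 70% of its speed; a pose out of reach is approached as far as the arm can. A call with a gripper value outside its range is refused whole. OPENING is the opening, from -1 (shut) to 1 (fully open), so that 0 is half open, set as the call begins (- or left out, the last holds). The fingers move at their own pace and stop on an object; FORCE is the grip in N (left out, the last holds). Time passes only in rows, so rows that repeat a pose let the fingers close. It gives the time, the measured TCP pose, the force and the opening at its end, in the units of the state.
- manip.read_state(): the state, without advancing time (a new reading comes with each control period).
- cams.camera(name): name is "scene" or "top"; returns a dict with "frame" (420x560x3 uint8, red, green, blue), "K" (3x3 intrinsics, pixels), "pose" (4x4, takes a point from camera to world coordinates). Camera axes: x right, y down, z forward; pixel columns grow to the right and rows downward; lengths in mm; the calibration is good to about 2 mm. A picture is of the moment at which its call begins. There is no depth.
- manip.sign_off(): hands the job in, once; it reports no verdict.
Trained networks look in the newest picture that a camera, given by its name, has taken for a name from the list of things; names that differ only in an ending like _2 or _b are one class to them, and where a whole thing is asked for, a point or a joint stands for the part that bears it (a point fixed in the world has none). Each returns a list of dicts, best first, with "score" (0 to 1); they miss things now and then, are a little off and sometimes report something else, mostly with a low value. They report only what shows in the picture. A call takes as long as a camera call. They do not tell look-alikes from the thing itself.
- models.regions_of(camera, name): "pixels" (420x560 bool, what is visible of it) and "point" ([column, row] in pixels, amid what is visible of it).
The state is a dict: "clock": time; "joints": joint angles; "qd": joint speeds; "effort": joint torques, N m; "eef_pos": TCP position; "eef_rot": TCP orientation; "wrist_force": force on the tool from outside, world axes, zero at the start; "moment": the same for the moment, N m; "finger_gap": finger opening in mm.
Only numpy, scipy, OpenCV 4.12 (cv2) and the standard library are available. Lean on these libraries where they do the work, as an engineer would, in place of code of your own. Each camera call takes 0.05 s, during which the arm holds its last target.

## Task

Open the wood-oil canister: ease its safety cap down against the spring until it stops, twist it anticlockwise (seen from above) past its catch while it is held down, and lift it off without ever forcing it. Set the cap down gently, upright with its bar on top, flat inside the wooden tray, let go, and leave the other things on the bench alone.

Things in the scene. Friction and masses are not known exactly. Their poses are not given: they have to be found in the camera images.
- canister: steel canister, 90 mm diameter, fixed upright in a 130 mm square plywood holder screwed to the bench; does not move or turn. Origin: centre of the holder's underside; z up. Its shoulder is 97 mm above the origin; a 40 mm neck rises from there inside the cap, with a sprung pad on top. With the cap held down and turned, the cap lifts straight up and is clear of neck and pad after 40 mm.
- seat (a point): on the canister's axis, 117 mm above its origin: where the centre of the cap's rim is when closed; axes as the canister's. A turn of the pressed cap by 35 to 90 degrees anticlockwise seen from above (positive about z) frees it, 60 is best; then the spring lifts it about 4 mm. Clockwise it turns hardly at all.
- cap: loose black plastic safety cap, about 80 g. Round, 65 mm diameter, 35 mm high from rim to its flat top face; on this stands a grey bar grip 46 mm long (cap's x), 14 mm thick (y), 27 mm tall, its top 62 mm above the rim. Origin: centre of the lower rim; z up towards the bar. Starts closed: rim at point seat, x along the canister's x. Three lugs inside hook under the neck.
- cap_top (a point): centre of the cap's top face, 35 mm above the rim, under the bar. The spring lifts the cap with 6 N closed, 10 N fully pressed. The press needed to pass the catch differs per canister (3 to 13 mm) and cannot be seen; a firm stop (20 N per mm) comes 2 mm further; near it slowly (about 10 mm/s). A press of 13 to 16 N always reaches the stop; over 30 N between cap and canister, also by twisting against the catch, is forcing.
- cap_bar (a point): centre of the cap's bar grip, 49 mm above the cap's rim and 14 mm above its top face; axes as the cap's (x along the bar). Pinch the bar across its 14 mm; the fingertips may rest on the top face and press there.
- tray: shallow square tray of dark wood, 150 mm square and 20 mm high, walls 8 mm thick, fixed to the bench. Origin: centre of the underside, z up.
- tray_in (a point): centre of the tray's inner floor (134 mm square, open on top).
- hammer: bystander: hammer lying on the bench.
- glue: bystander: white glue bottle, 60 mm diameter, 140 mm tall, standing; origin under its centre.
- battery: bystander: power-tool battery pack, 110 x 70 x 59 mm; origin under its centre.
Mind the look-alikes: they are no part of the job. Of the things that look like the canister, the largest one is meant. What is shaped like the cap but purple is not meant.

How it is judged:
By the outcome, as a careful person would: the job done as asked, in the order asked, and still so for the second after the job is handed in, with the robot touching nothing.
It also fails if it takes over 69 s, if anything falls off the work surface, if the arm or the gripper's body presses on something with over 40 N, if the wrist force passes 120 N, or if a joint passes its speed limit or range.

## Working session

There is one attempt and no reset: what is moved stays moved. The work goes in short steps, Python scripts to look and compute and a shell command to move; the robot and the scene stay as the last step left them, time stands still between calls to the robot, and variables do not carry over. Pictures are saved under pics/ and viewed, and the job is handed in when it is done.

```bash
mkdir -p pics
python3 - <<'E'
from cell import manip,cams,models
import cv2,numpy as np
print(manip.read_state())
for n in("scene","top"):
    c=cams.camera(n); cv2.imwrite(f"pics/{n}0.png",c["frame"][:,:,::-1]); print(n,c["K"].tolist(),np.round(c["pose"],4).tolist())
    for t in("canister","cap","tray","hammer","glue","battery"):
        print(t,[(round(float(r["score"]),2),[round(float(v)) for v in r["point"]],int(r["pixels"].sum())) for r in models.regions_of(n,t)])
E
```

```text
{'clock': 0.0, 'joints': array([ 1.15639589e+00,  3.00460435e-01,  1.52157051e+00,  5.40333384e-05,
        1.32069738e+00, -6.65775494e-02]), 'qd': array([ 0.00205366,  0.00033811,  0.0006592 , -0.00105828,  0.00107449,
       -0.00195554]), 'effort': array([ 7.47041622e-05, -5.31801081e+01, -3.52738810e+01,  7.07524410e-02,
        2.43816606e-02,  6.87772672e-05]), 'eef_pos': array([187.34670208, 516.84487575, 212.89664847]), 'eef_rot': array([-3.14046299e+00, -1.27775071e-04,  2.79375630e+00]), 'wrist_force': array([ 0.73141957,  0.64935674, -0.50821649]), 'moment': array([0.03337904, 0.00177219, 0.0023531 ]), 'finger_gap': 94.28734971996549}
scene [[398.2450106408121, 0.0, 286.8891113642292], [0.0, 398.2450106408121, 209.18337738020398], [0.0, 0.0, 1.0]] [[0.1495, 0.8577, -0.4919, 1211.8846], [0.9887, -0.1249, 0.0826, -127.9414], [0.0094, -0.4987, -0.8667, 1191.1451], [0.0, 0.0, 0.0, 1.0]]
canister [(0.74, [333, 216], 1194), (0.68, [314, 171], 695), (0.6, [370, 252], 871)]
cap [(0.87, [369, 200], 314), (0.58, [337, 191], 386)]
tray [(0.88, [254, 204], 1780), (0.73, [330, 212], 1240), (0.31, [147, 211], 596), (0.21, [335, 191], 400)]
hammer [(0.83, [302, 264], 745)]
glue [(0.78, [145, 212], 540)]
battery [(0.71, [414, 178], 757)]
top [[425.49579046520427, 0.0, 278.48513758124153], [0.0, 425.49579046520427, 211.14706302652706], [0.0, 0.0, 1.0]] [[0.005, -0.9807, 0.1952, 360.2928], [-0.9999, -0.0076, -0.0127, -10.7129], [0.0139, -0.1951, -0.9807, 1257.4414], [0.0, 0.0, 0.0, 1.0]]
canister [(0.88, [193, 172], 971), (0.68, [235, 286], 1083), (0.56, [232, 230], 1443)]
cap [(0.87, [177, 228], 382), (0.69, [219, 218], 470), (0.46, [229, 230], 1423)]
tray [(0.72, [309, 256], 2659)]
hammer [(0.56, [272, 167], 857), (0.27, [216, 220], 492)]
glue [(0.55, [437, 245], 543)]
battery [(0.65, [112, 255], 1113)]
```

View pics/scene0.png

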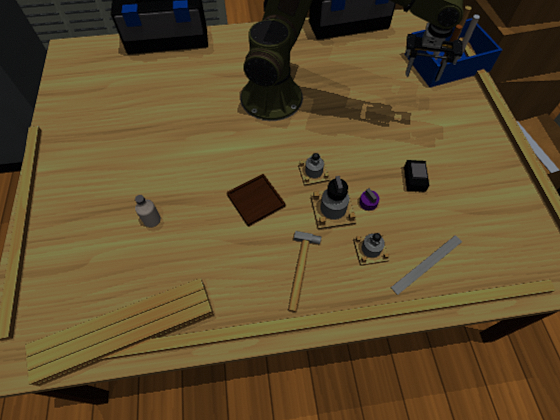

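View pics/top0.png

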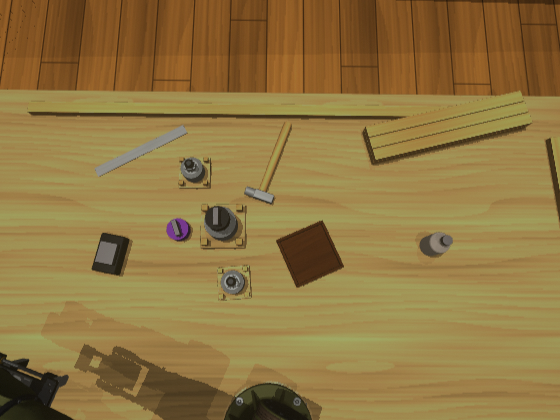

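Run:
```python
import cv2
a=cv2.imread("pics/top0.png")[140:320,140:340]
cv2.imwrite("pics/topc.png",cv2.resize(a,(660,594),interpolation=cv2.INTER_CUBIC))
a=cv2.imread("pics/scene0.png")[130:280,280:430]
cv2.imwrite("pics/scenec.png",cv2.resize(a,(600,600),interpolation=cv2.INTER_CUBIC))
```

```text
(no output)
```

View pics/topc.png

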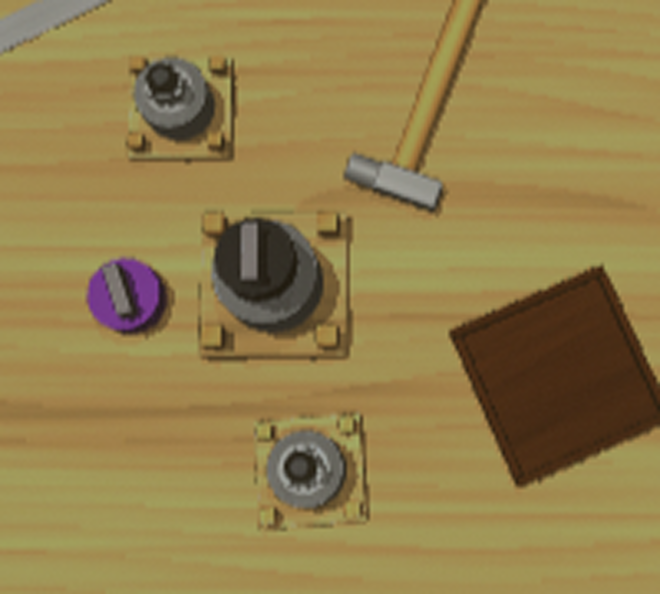

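View pics/scenec.png

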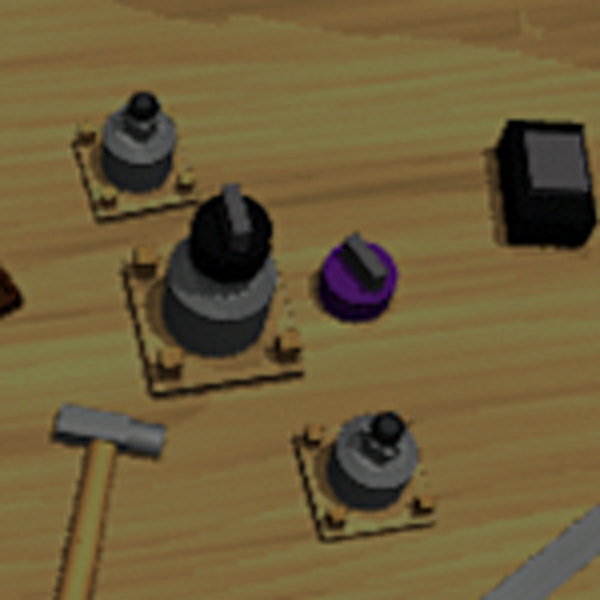

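The three canister-like things in the top view are at (222,226), (193,172) and (235,283). The one at (222,226) is clearly the largest and wears the black cap, so it is the one meant. The cap-shaped thing at (178,230) is purple, so it is not. Next I measure.

```bash
cat > h.py <<'E'
import cv2,numpy as np
from cell import manip,cams,models
def unproj(c,uv,z):
    K,T=c["K"],c["pose"]; uv=np.atleast_2d(np.array(uv,float))
    d=(np.linalg.inv(K)@np.c_[uv,np.ones(len(uv))].T); d=T[:3,:3]@d
    o=T[:3,3][:,None]; return (o+d*(z-o[2])/d[2]).T
def proj(c,P):
    T=np.linalg.inv(c["pose"]); p=(T[:3,:3]@np.atleast_2d(P).T+T[:3,3:]); q=c["K"]@p; return (q[:2]/q[2]).T
def box(cx,cy,yaw,lx,ly,z):
    a=np.array([[1,1],[1,-1],[-1,-1],[-1,1]])*[lx/2,ly/2]; R=np.array([[np.cos(yaw),-np.sin(yaw)],[np.sin(yaw),np.cos(yaw)]])
    return np.c_[a@R.T+[cx,cy],np.full(4,z)]
def circ(cx,cy,r,z,n=48):
    t=np.linspace(0,2*np.pi,n); return np.c_[cx+r*np.cos(t),cy+r*np.sin(t),np.full(n,z)]
def draw(img,c,P,col,off,s):
    q=((proj(c,P)-off+0.5)*s-0.5)
    cv2.polylines(img,[np.round(q).astype(int)],True,col,1)
E
python3 - <<'E'
from h import *
c=cams.camera("top"); f=c["frame"]; 
h=lambda x,y:(140+(x+.5)/3.3-.5,140+(y+.5)/3.3-.5)
cor=np.array([h(205,212),h(350,211),h(350,357),h(200,357)])
w=unproj(c,cor,10); print("holder",w.round(1).tolist(),w.mean(0))
b=np.array([h(240,222),h(257,222),h(257,280),h(241,280)])
w=unproj(c,b,179); print("bar",w.round(1).tolist(),w.mean(0))
tr=np.array([h(450,331),h(601,266)]); print("tray",unproj(c,tr,20))
for n in("top","scene"):
    c=cams.camera(n)
    for t,z in(("tray",20),):
        r=[r for r in models.regions_of(n,t) if (r["pixels"].sum()>1500)][0]
        m=r["pixels"].astype(np.uint8); rect=None
        ys,xs=np.nonzero(m); W=unproj(c,np.c_[xs,ys],z)[:,:2].astype(np.float32)
        rc=cv2.minAreaRect(W); print(n,t,rc,W.mean(0))
E
```

```text
holder [[628.9, 202.8, 10.0], [630.9, 71.5, 10.0], [498.0, 68.9, 10.0], [497.2, 202.0, 10.0]] [563.77250826 136.29232988  10.        ]
bar [[584.8, 146.2, 179.0], [584.9, 133.0, 179.0], [538.9, 131.4, 179.0], [538.8, 143.8, 179.0]] [561.81152999 138.61962987 179.        ]
tray [[ 520.62416125  -19.89671518   20.        ]
 [ 580.14656727 -154.84960395   20.        ]]
top tray ((481.0589904785156, -118.22673797607422), (151.4861297607422, 152.79327392578125), 24.470922470092773) [ 480.6757  -117.84635]
scene tray ((492.502197265625, -117.64064025878906), (159.21641540527344, 154.60145568847656), 23.81661605834961) [ 493.85193  -118.303986]
```

Run:
```python
from h import *
x,y,yw=563,137.5,0.02
ims=[]
for n,off,s in(("top",(195,195),5),("scene",(300,165),5)):
    c=cams.camera(n); f=c["frame"][:,:,::-1]
    for (ox,oy),els in ((off,[(box(x,y,yw,130,130,12),(0,255,255)),(box(x,y,yw,46,14,179),(0,0,255)),(circ(x,y,32.5,152),(0,255,0)),(circ(x,y,45,97),(255,255,0))]),):
        im=cv2.resize(f[oy:oy+75,ox:ox+75],(375,375),interpolation=cv2.INTER_CUBIC)
        for P,col in els: draw(im,c,P,col,(ox,oy),s)
        ims.append(im)
for n,off in(("top",(270,212)),("scene",(218,162))):
    c=cams.camera(n); f=c["frame"][:,:,::-1]; ox,oy=off
    im=cv2.resize(f[oy:oy+75,ox:ox+75],(375,375),interpolation=cv2.INTER_CUBIC)
    draw(im,c,box(482,-118,.42,150,150,20),(0,255,255),off,5)
    ims.append(im)
cv2.imwrite("pics/ov1.png",np.hstack(ims[:2])); cv2.imwrite("pics/ov2.png",np.hstack(ims[2:]))
```

```text
(no output)
```

View pics/ov1.png

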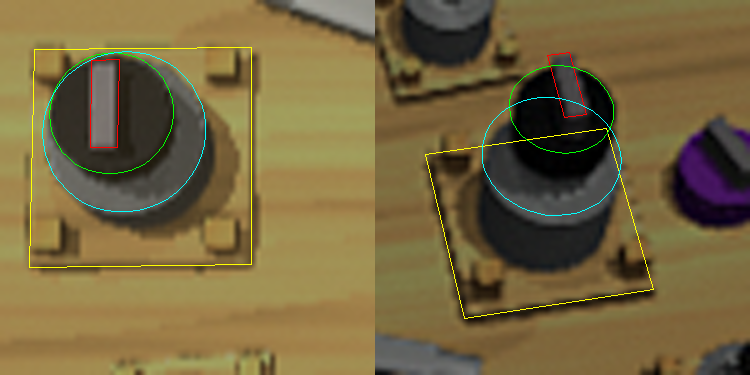

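View pics/ov2.png

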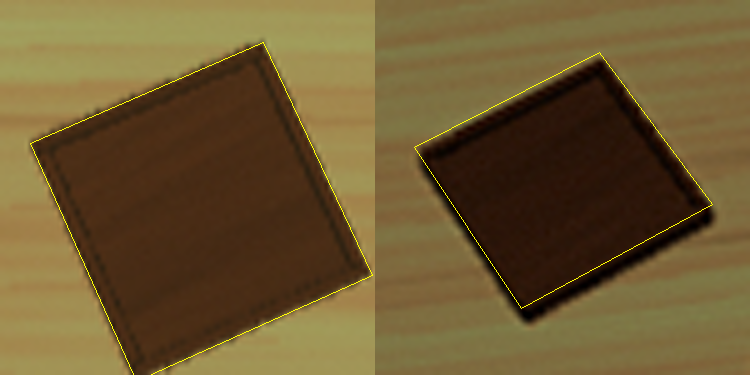

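```bash
cat > go.py <<'E'
import sys,numpy as np
from scipy.spatial.transform import Rotation as R
from cell import manip
s=manip.read_state(); p=s["eef_pos"]; r=s["eef_rot"]
M=R.from_euler("xyz",r).as_matrix()
if len(sys.argv)>3:
    t=np.array([float(v) for v in sys.argv[1:4]]); print("tool cm",((M.T@(t-p))/10).round(2), end=" ")
if len(sys.argv)>4:
    d=float(sys.argv[4])-r[2]; print("roll",-((d+np.pi)%(2*np.pi)-np.pi))
print("t",round(s["clock"],2),"p",p.round(1),"r",r.round(3),"q",s["joints"].round(2),"F",s["wrist_force"].round(1),"M",s["moment"].round(2),"gap",round(s["finger_gap"],1))
E
python3 go.py 563 138.5 230 0.02
```

```text
tool cm [-48.21 -22.79  -1.65] roll 2.773796566540957
t 1.15 p [187.5 517.1 213.5] r [3.142 0.    2.794] q [ 1.16  0.3   1.52 -0.    1.32 -0.07] F [-0.5 -0.3  0. ] M [-0.    0.05 -0.01] gap 94.3
```

```bash
python3 -m pendant '[[[-20,-9.5,-1.65,0.75],[-20,-9.5,-1.65,0.75],[-20,-9.5,-1.65,0.75],[-20,-9.5,-1.65,0.75],[-20,-9.5,-1.65,0.75]]]' -0.3 20; python3 go.py 563 138.5 230 0.02
```

```text
clock: 1.65
eef_pos: [345.2, 357.2, 230.5]
eef_rot: [3.141, 0.0, 2.035]
wrist_force: [-0.6, 0.4, 0.3]
finger_gap: 57.5
tool cm [-29.31   9.68   0.06] roll 2.0152756111664805
t 1.65 p [345.2 357.2 230.5] r [3.141 0.    2.035] q [ 0.73  0.17  1.64 -0.    1.33  0.26] F [-0.6  0.4  0.3] M [-0.09  0.04 -0.02] gap 57.5
```

```bash
python3 -m pendant '[[[-18,6,0,0.75],[-18,6,0,0.75],[-18,6,0,0.75],[-18,6,0,0.75],[-18,6,0,0.75]]]' -0.3 20; python3 go.py 563 138.5 230 0.02
```

```text
clock: 2.15
eef_pos: [481.0, 223.5, 229.6]
eef_rot: [3.141, 0.0, 1.283]
wrist_force: [0.3, 0.2, -0.4]
finger_gap: 32.8
tool cm [-5.83 10.28 -0.03] roll 1.2633490162012229
t 2.15 p [481.  223.5 229.6] r [3.141 0.    1.283] q [ 0.37  0.24  1.55 -0.    1.34  0.65] F [ 0.3  0.2 -0.4] M [-0.03  0.09  0.03] gap 32.8
```

```bash
python3 -m pendant '[[[-5.8,10.3,0,0.75],[-5.8,10.3,0,0.75],[-5.8,10.3,0,0.75],[-5.8,10.3,0,0.75],[-5.8,10.3,0,0.75]]]'; python3 go.py 563 138.5 230 0.02
```

```text
clock: 2.65
eef_pos: [562.1, 142.0, 229.6]
eef_rot: [-3.141, 0.0, 0.536]
wrist_force: [-0.6, -0.0, 0.1]
finger_gap: 32.7
tool cm [-0.1   0.35 -0.04] roll 0.5163362508217961
t 2.65 p [562.1 142.  229.6] r [-3.141  0.     0.536] q [0.18 0.36 1.41 0.   1.38 1.22] F [-0.6 -0.   0.1] M [-0.03  0.13 -0.04] gap 32.7
```

```bash
python3 -m pendant '[[[0,0,0,0.51],[0,0,0,0.51],[0,0,0,0.51],[0,0,0,0.51],[0,0,0,0.51]]]'; python3 go.py 563 138.5 165 0.02;python3 - <<'E'
from h import *
x,y,yw=563,138.5,0.02
ims=[]
for n,off,s in(("top",(195,195),5),("scene",(300,155),5)):
    c=cams.camera(n); f=c["frame"][:,:,::-1]; ox,oy=off
    im=cv2.resize(f[oy:oy+75,ox:ox+75],(375,375),interpolation=cv2.INTER_CUBIC); ims.append(im)
cv2.imwrite("pics/a1.png",np.hstack(ims))
E
```

```text
clock: 3.15
eef_pos: [561.7, 142.7, 229.9]
eef_rot: [3.142, 0.0, 0.033]
wrist_force: [0.0, -0.5, -0.1]
finger_gap: 32.7
tool cm [0.11 0.43 6.49] roll 0.012941899723685868
t 3.15 p [561.7 142.7 229.9] r [3.142 0.    0.033] q [0.19 0.35 1.41 0.   1.38 1.72] F [ 0.  -0.5 -0.1] M [-0.03  0.19  0.02] gap 32.7
```

View pics/a1.png

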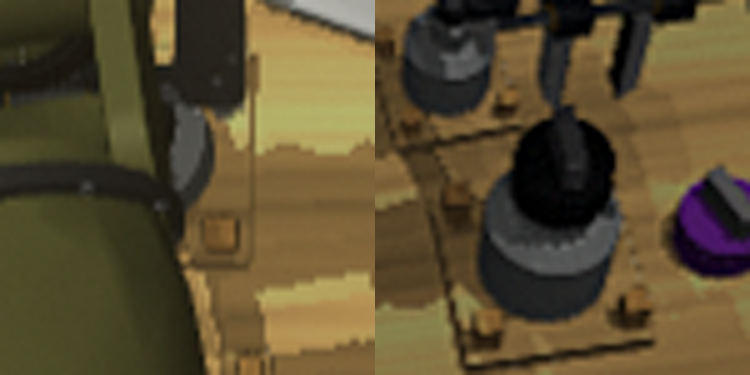

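The scene crop shows both fingers above the canister, with the bar (zoomed, about (568,145)) below and slightly left between them. I shift and come down.

```bash
python3 -m pendant '[[[0.1,0.42,1,0.013],[0.1,0.42,2.5,0.013],[0.1,0.42,4,0.013],[0.1,0.42,5,0.013],[0.1,0.42,5,0.013]]]'; python3 go.py 563 138.5 161 0.02;python3 - <<'E'
from h import *
n,off="scene",(315,165)
c=cams.camera(n); f=c["frame"][:,:,::-1]; ox,oy=off
im=cv2.resize(f[oy:oy+50,ox:ox+50],(500,500),interpolation=cv2.INTER_CUBIC)
cv2.imwrite("pics/a2.png",im)
E
```

```text
clock: 3.75
eef_pos: [562.3, 138.3, 178.2]
eef_rot: [3.141, 0.003, 0.021]
wrist_force: [1.2, 0.1, 0.1]
finger_gap: 33.1
tool cm [ 0.08 -0.02  1.72] roll 0.000993756820519831
t 3.75 p [562.3 138.3 178.2] r [3.141e+00 3.000e-03 2.100e-02] q [ 0.18  0.4   1.48 -0.    1.27  1.73] F [1.2 0.1 0.1] M [0.05 0.14 0.01] gap 33.1
```

View pics/a2.png

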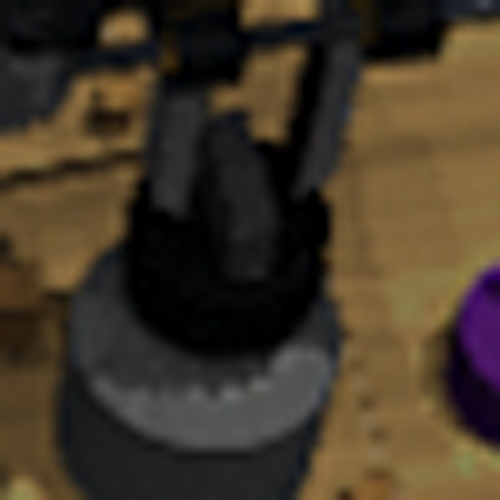

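```bash
python3 -m pendant '[[[0.05,0,0.5,0],[0.05,0,1,0],[0.05,0,1.3,0],[0.05,0,1.45,0],[0.05,0,1.45,0]]]'; python3 go.py 563 138.5 160 0.02
```

```text
clock: 4.3
eef_pos: [563.3, 138.6, 165.3]
eef_rot: [3.142, 0.0, 0.021]
wrist_force: [-0.5, 0.7, -0.2]
finger_gap: 32.9
tool cm [-0.03  0.01  0.53] roll 0.0008637234258892512
t 4.3 p [563.3 138.6 165.3] r [3.142 0.    0.021] q [ 0.18  0.41  1.49 -0.    1.24  1.73] F [-0.5  0.7 -0.2] M [-0.02  0.19  0.04] gap 32.9
```

```bash
python3 -m pendant '[[[0,0,0.1,0],[0,0,0.2,0],[0,0,0.3,0],[0,0,0.35,0],[0,0,0.35,0]]]'; python3 go.py; python3 -m pendant '[[[0,0,0.05,0],[0,0,0.1,0],[0,0,0.1,0]]]'; python3 go.py 563 138.5 160 0.02
```

```text
clock: 4.8
eef_pos: [563.3, 138.6, 161.9]
eef_rot: [3.142, 0.0, 0.021]
wrist_force: [0.0, 0.1, 0.1]
finger_gap: 33.1
t 4.8 p [563.3 138.6 161.9] r [3.142 0.    0.021] q [0.18 0.41 1.49 0.   1.24 1.73] F [0.  0.1 0.1] M [-0.02  0.15  0.02] gap 33.1
clock: 5.1
eef_pos: [563.3, 138.6, 160.9]
eef_rot: [3.142, 0.0, 0.021]
wrist_force: [0.2, 0.6, 0.0]
finger_gap: 32.8
tool cm [-0.03  0.01  0.09] roll 0.0007612484040917522
t 5.1 p [563.3 138.6 160.9] r [3.142 0.    0.021] q [0.18 0.41 1.49 0.   1.23 1.73] F [0.2 0.6 0. ] M [-0.02  0.12  0.01] gap 32.8
```

```bash
for i in 1 2; do python3 -m pendant '[[[0,0,0.025,0],[0,0,0.05,0],[0,0,0.05,0]]]' | tr '\n' ' ' ; echo; done
```

```text
clock: 5.4 eef_pos: [563.4, 138.6, 160.4] eef_rot: [3.142, 0.0, 0.021] wrist_force: [-0.3, -0.3, 0.3] finger_gap: 32.5 
clock: 5.7 eef_pos: [563.4, 138.6, 160.3] eef_rot: [-3.142, -0.0, 0.021] wrist_force: [-0.9, -0.1, 4.2] finger_gap: 32.6
```

Contact on the cap's top face with 4 N. Now I grip the bar.

```bash
python3 -m pendant '[[[0,0,0,0],[0,0,0,0],[0,0,0,0],[0,0,0,0],[0,0,0,0]]]' -1 30; python3 go.py
```

```text
clock: 6.2
eef_pos: [563.6, 138.7, 160.2]
eef_rot: [-3.141, -0.001, 0.021]
wrist_force: [0.7, 0.5, 4.8]
finger_gap: 14.0
t 6.2 p [563.6 138.7 160.2] r [-3.141e+00 -1.000e-03  2.100e-02] q [0.18 0.41 1.5  0.   1.23 1.73] F [0.7 0.5 4.8] M [ 0.15  0.12 -0.01] gap 14.0
```

```bash
for i in 1 2; do python3 -m pendant '[[[0,0,0.07,0],[0,0,0.13,0],[0,0,0.2,0]]]' | tr '\n' ' ' ; echo; done
```

```text
clock: 6.5 eef_pos: [563.6, 138.7, 158.3] eef_rot: [-3.141, -0.001, 0.021] wrist_force: [-1.2, -0.2, 6.3] finger_gap: 13.9 
clock: 6.8 eef_pos: [563.6, 138.7, 156.3] eef_rot: [-3.141, -0.001, 0.021] wrist_force: [-0.3, 0.1, 5.9] finger_gap: 13.3
```

```bash
for i in 1; do python3 -m pendant '[[[0,0,0.05,0],[0,0,0.1,0],[0,0,0.1,0]]]' | tr '\n' ' ' ; echo; done
```

```text
clock: 7.1 eef_pos: [563.6, 138.7, 155.3] eef_rot: [-3.141, -0.001, 0.021] wrist_force: [-0.7, 0.3, 6.1] finger_gap: 13.9
```

```bash
for i in 1; do python3 -m pendant '[[[0,0,0.05,0],[0,0,0.1,0],[0,0,0.1,0]]]' | tr '\n' ' ' ; echo; done
```

```text
clock: 7.4 eef_pos: [563.6, 138.7, 154.3] eef_rot: [-3.141, -0.001, 0.021] wrist_force: [-0.5, 0.8, 6.2] finger_gap: 14.0
```

```bash
for i in 1; do python3 -m pendant '[[[0,0,0.05,0],[0,0,0.1,0],[0,0,0.1,0]]]' | tr '\n' ' ' ; echo; done
```

```text
clock: 7.7 eef_pos: [563.6, 138.7, 153.4] eef_rot: [-3.141, -0.001, 0.021] wrist_force: [-0.6, 0.2, 5.9] finger_gap: 13.3
```

```bash
for i in 1; do python3 -m pendant '[[[0,0,0.05,0],[0,0,0.1,0],[0,0,0.1,0]]]' | tr '\n' ' ' ; echo; done
```

```text
clock: 8.0 eef_pos: [563.6, 138.7, 152.4] eef_rot: [-3.141, -0.001, 0.021] wrist_force: [-1.5, 1.2, 7.6] finger_gap: 13.5
```

```bash
for i in 1; do python3 -m pendant '[[[0,0,0.05,0],[0,0,0.1,0],[0,0,0.1,0]]]' | tr '\n' ' ' ; echo; done
```

```text
clock: 8.3 eef_pos: [563.6, 138.7, 151.4] eef_rot: [-3.141, -0.001, 0.021] wrist_force: [-0.7, 0.2, 7.3] finger_gap: 13.7
```

```bash
for i in 1; do python3 -m pendant '[[[0,0,0.05,0],[0,0,0.1,0],[0,0,0.1,0]]]' | tr '\n' ' ' ; echo; done
```

```text
clock: 8.6 eef_pos: [563.6, 138.7, 150.6] eef_rot: [-3.141, -0.001, 0.021] wrist_force: [-0.8, 0.4, 8.7] finger_gap: 13.8
```

```bash
for i in 1; do python3 -m pendant '[[[0,0,0.03,0],[0,0,0.05,0],[0,0,0.05,0]]]' | tr '\n' ' ' ; echo; done
```

```text
clock: 8.9 eef_pos: [563.7, 138.7, 150.4] eef_rot: [-3.141, -0.001, 0.021] wrist_force: [-2.4, 0.5, 11.8] finger_gap: 14.2
```

```bash
for i in 1; do python3 -m pendant '[[[0,0,0,0],[0,0,0,0]]]' | tr '\n' ' ' ; echo; done
```

```text
clock: 9.1 eef_pos: [563.7, 138.7, 150.4] eef_rot: [-3.141, -0.001, 0.021] wrist_force: [-2.9, -0.2, 11.2] finger_gap: 13.8
```

```bash
for i in 1; do python3 -m pendant '[[[0,0,0.03,0],[0,0,0.03,0]]]' - 40| tr '\n' ' ' ; echo; python3 go.py; done
```

```text
clock: 9.3 eef_pos: [563.7, 138.7, 150.4] eef_rot: [-3.141, -0.002, 0.021] wrist_force: [-3.7, -0.1, 13.3] finger_gap: 13.6 
t 9.3 p [563.7 138.7 150.4] r [-3.141e+00 -2.000e-03  2.100e-02] q [0.18 0.42 1.51 0.   1.21 1.73] F [-3.7 -0.1 13.3] M [-0.06  0.89 -0.02] gap 13.6
```

```bash
python3 -m pendant '[[[0,0,0.01,-0.03],[0,0,0.01,-0.06],[0,0,0.01,-0.1],[0,0,0.01,-0.1]]]'; python3 go.py
```

```text
clock: 9.7
eef_pos: [564.0, 138.8, 150.3]
eef_rot: [-3.141, -0.002, 0.122]
wrist_force: [-1.1, 0.0, 13.5]
finger_gap: 13.9
t 9.7 p [564.  138.8 150.3] r [-3.141e+00 -2.000e-03  1.220e-01] q [0.18 0.42 1.51 0.   1.21 1.63] F [-1.1  0.  13.5] M [0.01 0.41 0.02] gap 13.9
```

Turning freely (moment about z ≈ 0).

```bash
python3 -m pendant '[[[0,0,0,-0.06],[0,0,0,-0.12],[0,0,0,-0.18],[0,0,0,-0.24],[0,0,0,-0.3]]]'; python3 go.py
```

```text
clock: 10.2
eef_pos: [564.1, 138.9, 150.4]
eef_rot: [3.141, -0.003, 0.423]
wrist_force: [-1.1, 0.7, 11.9]
finger_gap: 14.1
t 10.2 p [564.1 138.9 150.4] r [ 3.141e+00 -3.000e-03  4.230e-01] q [0.18 0.42 1.51 0.   1.21 1.33] F [-1.1  0.7 11.9] M [ 0.13  0.25 -0.07] gap 14.1
```

```bash
python3 -m pendant '[[[0,0,0.02,-0.06],[0,0,0.02,-0.12],[0,0,0.02,-0.18],[0,0,0.02,-0.24],[0,0,0.02,-0.3]]]'; python3 go.py
```

```text
clock: 10.7
eef_pos: [564.2, 138.9, 150.3]
eef_rot: [3.14, -0.003, 0.723]
wrist_force: [0.1, 1.9, 13.6]
finger_gap: 13.6
t 10.7 p [564.2 138.9 150.3] r [ 3.14e+00 -3.00e-03  7.23e-01] q [0.18 0.42 1.51 0.   1.21 1.03] F [ 0.1  1.9 13.6] M [ 0.18  0.27 -0.08] gap 13.6
```

```bash
python3 -m pendant '[[[0,0,0,-0.06],[0,0,0,-0.12],[0,0,0,-0.18],[0,0,0,-0.24],[0,0,0,-0.3]]]'; python3 go.py
```

```text
clock: 11.2
eef_pos: [564.2, 138.9, 150.3]
eef_rot: [3.139, -0.002, 1.023]
wrist_force: [-0.3, 1.2, 13.7]
finger_gap: 13.7
t 11.2 p [564.2 138.9 150.3] r [ 3.139e+00 -2.000e-03  1.023e+00] q [0.18 0.42 1.51 0.   1.21 0.73] F [-0.3  1.2 13.7] M [ 0.2   0.23 -0.09] gap 13.7
```

```bash
python3 -m pendant '[[[0,0,0,-0.05],[0,0,0,-0.05],[0,0,-0.1,-0.05],[0,0,-0.25,-0.05],[0,0,-0.4,-0.05]]]'; python3 go.py
```

```text
clock: 11.7
eef_pos: [564.1, 138.8, 153.6]
eef_rot: [3.14, -0.002, 1.071]
wrist_force: [2.5, 1.2, 6.3]
finger_gap: 13.5
t 11.7 p [564.1 138.8 153.6] r [ 3.140e+00 -2.000e-03  1.071e+00] q [0.18 0.42 1.5  0.   1.22 0.68] F [2.5 1.2 6.3] M [ 0.21 -0.39  0.  ] gap 13.5
```

```bash
python3 -m pendant '[[[0,0,-0.2,0],[0,0,-0.4,0],[0,0,-0.6,0],[0,0,-0.8,0],[0,0,-1,0]]]'; python3 go.py
```

```text
clock: 12.2
eef_pos: [563.6, 138.6, 163.1]
eef_rot: [3.141, -0.0, 1.071]
wrist_force: [2.4, 0.4, 3.9]
finger_gap: 13.8
t 12.2 p [563.6 138.6 163.1] r [ 3.141 -0.     1.071] q [0.18 0.41 1.49 0.   1.24 0.68] F [2.4 0.4 3.9] M [ 0.14 -0.3   0.06] gap 13.8
```

Already above the closed height with no downward pull, so the lugs are free. I keep lifting.

```bash
python3 -m pendant '[[[0,0,-0.2,0],[0,0,-0.4,0],[0,0,-0.6,0],[0,0,-0.8,0],[0,0,-1,0]]]'; python3 go.py
```

```text
clock: 12.7
eef_pos: [563.2, 138.5, 172.8]
eef_rot: [-3.141, 0.0, 1.071]
wrist_force: [1.0, -0.1, -0.2]
finger_gap: 14.0
t 12.7 p [563.2 138.5 172.8] r [-3.141  0.     1.071] q [ 0.18  0.4   1.48 -0.    1.26  0.68] F [ 1.  -0.1 -0.2] M [-0.04  0.13 -0.01] gap 14.0
```

```bash
python3 -m pendant '[[[0,0,-0.3,0],[0,0,-0.7,0],[0,0,-1.1,0],[0,0,-1.5,0],[0,0,-1.9,0]]]'; python3 go.py
```

```text
clock: 13.2
eef_pos: [563.4, 138.6, 192.3]
eef_rot: [3.141, -0.0, 1.071]
wrist_force: [0.8, -0.5, -0.4]
finger_gap: 13.6
t 13.2 p [563.4 138.6 192.3] r [ 3.141 -0.     1.071] q [ 0.18  0.38  1.46 -0.    1.3   0.68] F [ 0.8 -0.5 -0.4] M [-0.06  0.09  0.05] gap 13.6
```

```bash
python3 -m pendant '[[[0,0,-0.4,0],[0,0,-1,0],[0,0,-1.8,0],[0,0,-2.5,0],[0,0,-3,0]]]'; python3 go.py 483 -118 225
python3 - <<'E'
from h import *
ims=[]
for n,off in(("top",(190,180)),("scene",(290,140))):
    c=cams.camera(n); f=c["frame"][:,:,::-1]; ox,oy=off
    ims.append(cv2.resize(f[oy:oy+90,ox:ox+90],(390,390),interpolation=cv2.INTER_CUBIC))
cv2.imwrite("pics/a3.png",np.hstack(ims))
E
```

```text
clock: 13.7
eef_pos: [563.5, 138.6, 222.8]
eef_rot: [3.141, -0.001, 1.071]
wrist_force: [0.5, -0.9, 0.2]
finger_gap: 13.9
tool cm [-26.38   5.23  -0.23] t 13.7 p [563.5 138.6 222.8] r [ 3.141e+00 -1.000e-03  1.071e+00] q [ 0.18  0.36  1.42 -0.    1.36  0.68] F [ 0.5 -0.9  0.2] M [-0.04  0.11 -0.02] gap 13.9
```

View pics/a3.png

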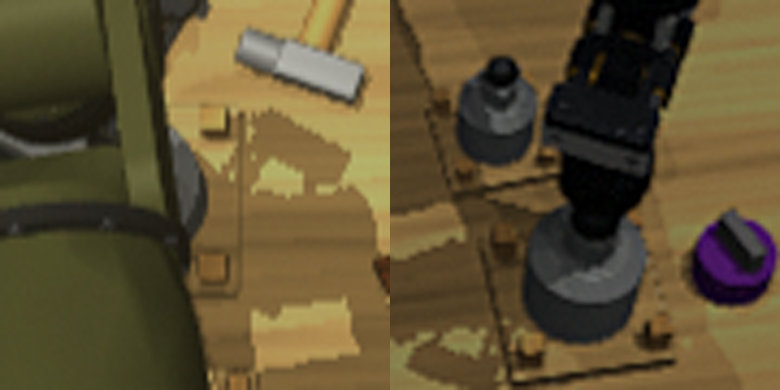

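The scene crop shows the black cap in the gripper at about (600,190), off the neck (595,235). Now I carry it to the tray.

```bash
python3 -m pendant '[[[-2,0.4,-0.8,0],[-5,1,-0.8,0],[-9,1.8,-0.8,0],[-13,2.6,-0.8,0],[-17,3.4,-0.8,0]]]'; python3 go.py 483 -118 225; python3 -m pendant '[[[-3,0.6,0,0],[-6,1.2,0,0],[-8,1.6,0,0],[-9,1.75,0,0],[-9.3,1.8,0,0]]]'; python3 go.py 483 -118 90
```

```text
clock: 14.3
eef_pos: [510.9, -28.2, 229.6]
eef_rot: [-3.141, 0.0, 1.071]
wrist_force: [-0.2, -0.0, -1.0]
finger_gap: 13.7
tool cm [-9.22  1.85  0.46] t 14.3 p [510.9 -28.2 229.6] r [-3.141  0.     1.071] q [-0.13  0.2   1.61 -0.    1.33  0.37] F [-0.2 -0.  -1. ] M [-0.09  0.04 -0.06] gap 13.7
clock: 14.8
eef_pos: [482.7, -117.7, 229.8]
eef_rot: [-3.141, -0.0, 1.07]
wrist_force: [-0.3, 0.0, -1.1]
finger_gap: 13.8
tool cm [-0.02  0.05 13.98] t 14.8 p [ 482.7 -117.7  229.8] r [-3.141 -0.     1.07 ] q [-0.31  0.17  1.65  0.    1.33  0.19] F [-0.3  0.  -1.1] M [-0.06  0.08  0.04] gap 13.8
```

```bash
python3 -m pendant '[[[0,0,2,0],[0,0,5,0],[0,0,8,0],[0,0,11,0],[0,0,13,0]]]'; python3 -m pendant '[[[0,0,1,0],[0,0,1.8,0],[0,0,2.3,0],[0,0,2.5,0],[0,0,2.5,0]]]'; python3 go.py;python3 - <<'E'
from h import *
ims=[]
for n,off in(("top",(260,205)),("scene",(208,140))):
    c=cams.camera(n); f=c["frame"][:,:,::-1]; ox,oy=off
    im=cv2.resize(f[oy:oy+95,ox:ox+95],(380,380),interpolation=cv2.INTER_CUBIC)
    draw(im,c,circ(482.7,-117.7,32.5,30),(0,255,0),off,4)
    ims.append(im)
cv2.imwrite("pics/a4.png",np.hstack(ims))
E
```

```text
clock: 15.3
eef_pos: [482.5, -116.0, 97.8]
eef_rot: [-3.14, 0.0, 1.072]
wrist_force: [0.0, -0.6, -0.7]
finger_gap: 13.7
clock: 15.8
eef_pos: [483.2, -117.2, 75.2]
eef_rot: [3.141, -0.0, 1.071]
wrist_force: [0.9, -0.4, -1.6]
finger_gap: 13.6
t 15.8 p [ 483.2 -117.2   75.2] r [ 3.141 -0.     1.071] q [-0.31  0.35  1.81  0.    0.98  0.19] F [ 0.9 -0.4 -1.6] M [-0.12  0.1   0.01] gap 13.6
```

View pics/a4.png

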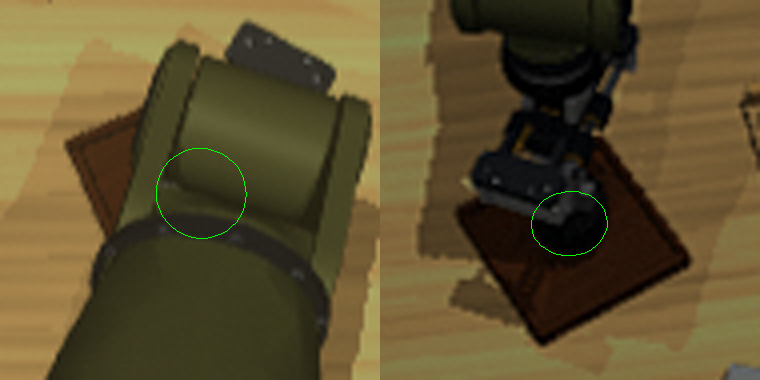

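The cap (scene crop at about (570,225)) hangs above the middle of the tray, well clear of the walls. Now a slow descent.

```bash
python3 -m pendant '[[[0,0,0.4,0],[0,0,0.8,0],[0,0,1.1,0],[0,0,1.3,0],[0,0,1.4,0]]]'|tr '\n' ' '; echo; python3 -m pendant '[[[0,0,0.1,0],[0,0,0.2,0],[0,0,0.3,0],[0,0,0.3,0]]]'|tr '\n' ' '
```

```text
clock: 16.4 eef_pos: [482.8, -117.1, 60.6] eef_rot: [-3.141, 0.0, 1.071] wrist_force: [-0.4, -0.1, -1.1] finger_gap: 13.6 
clock: 16.8 eef_pos: [482.9, -117.1, 57.7] eef_rot: [-3.141, 0.0, 1.071] wrist_force: [0.3, -0.5, -0.2] finger_gap: 13.5
```

```bash
python3 -m pendant '[[[0,0,0.05,0],[0,0,0.1,0],[0,0,0.15,0],[0,0,0.2,0]]]'|tr '\n' ' '
```

```text
clock: 17.2 eef_pos: [482.9, -117.2, 55.8] eef_rot: [3.142, -0.0, 1.071] wrist_force: [0.2, 0.2, -0.6] finger_gap: 13.7
```

```bash
python3 -m pendant '[[[0,0,0.05,0],[0,0,0.1,0],[0,0,0.1,0]]]'|tr '\n' ' '
```

```text
clock: 17.5 eef_pos: [482.9, -117.2, 54.8] eef_rot: [-3.142, 0.0, 1.071] wrist_force: [0.2, 0.4, -0.5] finger_gap: 13.7
```

```bash
python3 -m pendant '[[[0,0,0.05,0],[0,0,0.1,0],[0,0,0.1,0]]]'|tr '\n' ' '
```

```text
clock: 17.8 eef_pos: [482.9, -117.2, 53.8] eef_rot: [-3.142, 0.0, 1.071] wrist_force: [-0.2, 0.8, -0.2] finger_gap: 13.7
```

```bash
python3 -m pendant '[[[0,0,0.05,0],[0,0,0.1,0],[0,0,0.1,0]]]'|tr '\n' ' '
```

```text
clock: 18.1 eef_pos: [482.9, -117.1, 52.8] eef_rot: [-3.142, -0.0, 1.071] wrist_force: [-0.4, 0.5, -0.4] finger_gap: 14.0
```

```bash
python3 -m pendant '[[[0,0,0.05,0],[0,0,0.1,0],[0,0,0.1,0]]]'|tr '\n' ' '
```

```text
clock: 18.4 eef_pos: [482.9, -117.2, 51.8] eef_rot: [-3.141, 0.0, 1.071] wrist_force: [-0.4, 0.5, -0.2] finger_gap: 13.4
```

```bash
python3 -m pendant '[[[0,0,0.05,0],[0,0,0.08,0],[0,0,0.08,0]]]'|tr '\n' ' '
```

```text
clock: 18.7 eef_pos: [482.9, -117.2, 51.3] eef_rot: [3.142, 0.0, 1.071] wrist_force: [-1.0, 1.2, 3.9] finger_gap: 13.5
```

```bash
python3 -m pendant '[[[0,0,0.04,0],[0,0,0.06,0],[0,0,0.06,0]]]'|tr '\n' ' '
```

```text
clock: 19.0 eef_pos: [483.0, -117.2, 51.2] eef_rot: [3.141, 0.0, 1.071] wrist_force: [-6.2, 2.3, 12.9] finger_gap: 14.0
```

```bash
python3 -m pendant '[[[0,0,0.04,0],[0,0,0.06,0],[0,0,0.06,0]]]'|tr '\n' ' '
```

```text
clock: 19.3 eef_pos: [483.0, -117.2, 51.2] eef_rot: [3.141, 0.0, 1.071] wrist_force: [-10.3, 2.7, 22.7] finger_gap: 13.9
```

Seated on the floor (rim at z ≈ 8). The two extra steps pressed to 23 N, so I ease off before releasing.

```bash
python3 -m pendant '[[[0,0,-0.06,0],[0,0,-0.12,0],[0,0,-0.12,0]]]'|tr '\n' ' '
```

```text
clock: 19.6 eef_pos: [483.0, -117.2, 51.3] eef_rot: [3.141, -0.0, 1.071] wrist_force: [-2.3, 0.4, 5.5] finger_gap: 13.2
```

```bash
python3 -m pendant '[[[0,0,-0.03,0],[0,0,-0.03,0],[0,0,-0.03,0],[0,0,-0.03,0],[0,0,-0.03,0]]]' -0.5|tr '\n' ' '; python3 -m pendant '[[[0,0,-0.1,0],[0,0,-0.4,0],[0,0,-1,0],[0,0,-2,0],[0,0,-3.2,0]]]'|tr '\n' ' '; python3 go.py
```

```text
clock: 20.1 eef_pos: [482.9, -117.2, 51.3] eef_rot: [3.142, -0.0, 1.071] wrist_force: [0.1, -0.8, 1.2] finger_gap: 23.4 clock: 20.6 eef_pos: [482.9, -117.2, 84.3] eef_rot: [-3.142, 0.0, 1.071] wrist_force: [0.9, 0.4, 0.1] finger_gap: 23.4 t 20.6 p [ 482.9 -117.2   84.3] r [-3.142  0.     1.071] q [-0.31  0.34  1.8  -0.    1.    0.19] F [0.9 0.4 0.1] M [-0.04  0.1  -0.01] gap 23.4
```

Released. I rise and move back toward the base to look.

```bash
python3 -m pendant '[[[0,0,-3,0],[0,0,-7,0],[0,0,-11,0],[0,0,-15,0],[0,0,-17,0]]]'; python3 go.py 370 -200 255
```

```text
clock: 21.1
eef_pos: [483.3, -117.3, 258.0]
eef_rot: [3.136, -0.001, 1.071]
wrist_force: [0.1, -0.0, -0.9]
finger_gap: 23.5
tool cm [-12.69  -5.98   0.26] t 21.1 p [ 483.3 -117.3  258. ] r [ 3.136e+00 -1.000e-03  1.071e+00] q [-0.31  0.15  1.6  -0.    1.39  0.19] F [ 0.1 -0.  -0.9] M [-0.16  0.06 -0.  ] gap 23.5
```

```bash
python3 -m pendant '[[[-4,-1.8,0,0],[-8,-3.6,0,0],[-12,-5.6,0,0],[-16,-7.5,0,0],[-20,-9,0,0]]]'; python3 -m pendant '[[[0,0,0,0],[0,0,0,0],[0,0,0,0]]]'; python3 go.py
python3 - <<'E'
from h import *
ims=[]
for n,off in(("top",(165,140)),("scene",(210,130))):
    c=cams.camera(n); f=c["frame"][:,:,::-1]; cv2.imwrite(f"pics/end_{n}.png",f); ox,oy=off
    im=cv2.resize(f[oy:oy+190,ox:ox+190],(400,400),interpolation=cv2.INTER_CUBIC)
    ims.append(im)
    print(n,[(round(float(r["score"]),2),[round(float(v)) for v in r["point"]],int(r["pixels"].sum())) for r in models.regions_of(n,"cap")])
cv2.imwrite("pics/a5.png",np.hstack(ims))
E
```

```text
clock: 21.6
eef_pos: [306.3, -250.0, 254.5]
eef_rot: [3.14, 0.001, 1.071]
wrist_force: [0.5, -0.1, -0.0]
finger_gap: 23.5
clock: 21.9
eef_pos: [308.6, -249.1, 253.8]
eef_rot: [3.141, 0.0, 1.072]
wrist_force: [1.3, 0.1, 0.7]
finger_gap: 23.3
t 21.9 p [ 308.6 -249.1  253.8] r [3.141 0.    1.072] q [-0.77 -0.09  1.85  0.    1.37 -0.27] F [1.3 0.1 0.7] M [-0.06  0.11 -0.05] gap 23.3
top [(0.84, [181, 229], 458)]
scene [(0.79, [255, 198], 322), (0.72, [369, 200], 308), (0.24, [336, 213], 1514)]
```

View pics/a5.png

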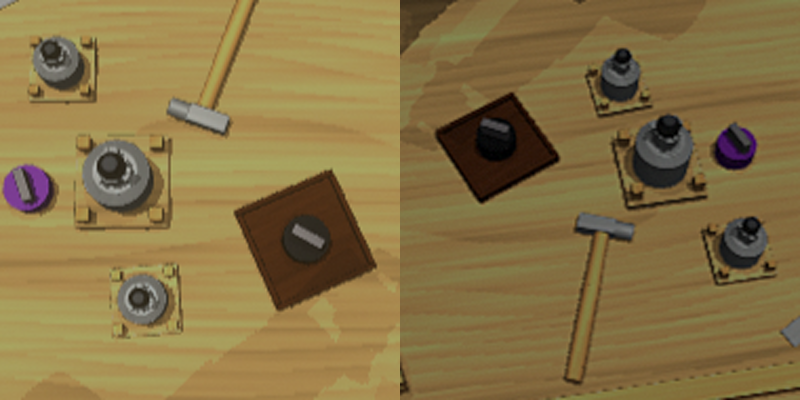

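Both views show the cap upright in the middle of the tray (top crop (307,238)) and the canister open. The hammer and look-alikes have not moved, and the gripper is clear, so I hand it in.

```bash
python3 -c "
from cell import manip
print(manip.sign_off())"
```

```text
the job is handed in; nothing more can be done
None
```

The canister is open and the cap is in the wooden tray, released, upright with its bar on top. I handed the job in at about 22 s of the 69 s allowed.

- **Opening:** I pinched the bar with the fingertips resting on the cap's top face and pressed slowly to the stop, about 10 mm of travel. I held 12–14 N there while turning 60° anticlockwise. The cap turned with almost no resistance and lifted off without pulling back.
- **Setting down:** First contact with the tray floor was gentle, at about 4 N. I had sent two more small down-steps before reading the force, so the press on the tray rose briefly to about 23 N. I eased it back to about 5 N before letting go.
- **Last checks:** Both cameras showed the cap in the middle of the tray and the canister's neck bare. The hammer, purple cap and smaller canisters had not moved. I did not check the glue or battery closely at the end, but the arm never went near them. The cap detector missed the cap in the final top picture and found only the purple one. In the scene picture it did find it, and I could see it by eye in both.

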